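# Clear the science table: sort sample jars and tape into their trays

## Task

Clear up after the science lesson: stand both red-lidded jars in the red tray and both green-lidded jars in the green tray, and lay the roll of yellow tape flat in the blue tray. The jars are glass, so keep them upright and set them down gently on the tray floor without dropping them, and leave the water bottle and the white canister where they are.

Things in the scene. Friction and masses are not known exactly. Their poses are not given: they have to be found in the camera images.
- red_tall_center (a point): Taller glass sample jar with a red lid and a white paper label band, round, 48 mm diameter, 76 mm tall, starts standing upright; this point is its centre, half-way up (38 mm above its underside); z up its axis. Weighs about 130 g. Lid and glass have the same diameter.
- red_small_center (a point): Smaller glass sample jar with a red lid and a white paper label band, round, 38 mm diameter, 54 mm tall, starts standing upright; this point is its centre, half-way up (27 mm above its underside); z up its axis. Weighs about 80 g. Lid and glass have the same diameter.
- green_tall_center (a point): Taller glass sample jar with a green lid and a white paper label band, round, 48 mm diameter, 76 mm tall, starts standing upright; this point is its centre, half-way up (38 mm above its underside); z up its axis. Weighs about 130 g. Lid and glass have the same diameter.
- green_small_center (a point): Smaller glass sample jar with a green lid and a white paper label band, round, 38 mm diameter, 54 mm tall, starts standing upright; this point is its centre, half-way up (27 mm above its underside); z up its axis. Weighs about 80 g. Lid and glass have the same diameter.
- tape_center (a point): Roll of yellow tape lying flat: ring of 54 mm outer diameter, 36 mm hole, 26 mm high; this point is its centre, half-way up (13 mm above its underside); z is the roll's axis. Weighs about 60 g.
- tray_red: Open square red plastic tray, 160 x 160 mm outside, 22 mm high, walls and floor 4 mm thick (inside 152 x 152 mm, floor top 4 mm above the table); fixed to the table. Origin at the centre of its underside, x and y along its sides, z up.
- tray_green: Open square green plastic tray, 160 x 160 mm outside, 22 mm high, walls and floor 4 mm thick (inside 152 x 152 mm, floor top 4 mm above the table); fixed to the table. Origin at the centre of its underside, x and y along its sides, z up.
- tray_blue: Open square blue plastic tray, 160 x 160 mm outside, 22 mm high, walls and floor 4 mm thick (inside 152 x 152 mm, floor top 4 mm above the table); fixed to the table. Origin at the centre of its underside, x and y along its sides, z up.
- water_bottle: Bystander: frosted clear plastic water bottle with a red cap, 70 mm diameter, 210 mm tall, loose; origin at the centre of its underside, z up.
- canister: Bystander: white plastic canister, 80 x 100 mm (x, y), 214 mm tall, loose; origin at the centre of its underside, z up.

How it is judged:
By the outcome, as a careful person would: the job done as asked, in the order asked, and still so for the second after the job is handed in, with the robot touching nothing.
It also fails if it takes over 99 s, if anything falls off the work surface, if the arm or the gripper's body presses on something with over 40 N, if the wrist force passes 120 N, or if a joint passes its speed limit or range.

## Robot

A 7-joint arm with a two-finger parallel gripper is mounted at the origin on the work surface. World frame = base frame: x ahead of the robot, y to its left, z up, the work surface at z = 0. Lengths are in m, angles in rad, forces in N, time in s.
With the tool pointing down it reaches from about 0.425 to 0.825 m from the base axis. Payload 3.6 kg.
Tool frame: the origin (TCP) lies midway between the tips of the shut fingers; the grasp point (between the pads) lies 19 mm behind it (bot.grip_depth is the z of the grasp point in the tool frame, in m); z points along the fingers, y is the line along which they close (so a half turn about z gives the same grasp; the last joint's range is limited). The gripper opens to 85 mm and grips with 20 to 120 N. Pads are 22 mm wide; open, the fingers measure 114 mm over their backs; the gripper's body (76 mm by 85 mm) begins 54 mm behind the grasp point. The pads swing forward as they close: fully open they stand 13 mm farther back than shut.
Start: joints at [1.21, 0.615, -0.013, 1.423, 0.008, 1.103, -0.04], TCP at [0.214, -0.614, 0.231] pointing down, gripper open.
Joint ranges: [-3.12, 3.12], [-0.3, 2.06], [-1.34, 1.32], [0.26, 2.42], [-1.36, 4.5], [0.01, 1.98], [-2.84, 2.84]. Speed limits (rad/s): [2.79, 2.79, 3.14, 3.14, 3.14, 3.14, 3.14].

## Interface

Orientations are given as [roll, pitch, yaw] about the fixed x, y, z axes, in that order (R = Rz(yaw) Ry(pitch) Rx(roll)).
In Python, from bench import bot gives the robot as it stands. The module is installed in compiled form; this text tells all that it offers.
- The arm moves only by the tool play_rows, never from a script. Its argument "motion" is a list of rows, each a list of 4 numbers: the shift along the world's x, y, z in cm, then the turn about the world's z in rad. A call has 1 to 20 rows; each row shifts and turns the commanded pose from where the row before left it; what a row does not reach is not made up. A row lasts 1/8 s, in which the tool goes at most 62.5 mm and 10.7 degrees, less where a joint would pass 70% of its speed; a pose out of reach is approached as far as the arm can. A call is refused whole if a number of a shift passes 6.25 or a number of a turn 0.188, either way. A call with a gripper value outside its range is refused whole. "fingers" is the finger opening in cm, from 0 to 8.54, set as the call begins (left out, the last holds). The fingers move at their own pace and stop on an object; the grip force is fixed at half the most. Time passes only in rows, so rows that do not move let the fingers close. It gives the time, the measured TCP pose, the force, the opening and the grip force at its end, in the units of the state.
- bot.get_state(): the state, without advancing time (a new reading comes with each control period).
- bot.camera(name): name is "side" or "top" or "wrist"; returns (picture, depth): 400x640x3 uint8, blue, green, red; 400x640 float32, m along the optical axis (not along the pixel's ray), 0 where there is no reading.
- bot.calibration(name): a dict with "intrinsics" (3x3 intrinsics, pixels), "dist_coeffs" ([k1, k2, p1, p2, k3] as OpenCV has them; the pictures are not rectified), "extrinsics" (4x4, takes a point from camera to world coordinates); the wrist camera has in their place "T_tool_cam" (4x4, takes a point from camera to tool coordinates, whose origin is the TCP and whose axes are the flange's). Camera axes: x right, y up, looking along -z (the intrinsics and any distortion apply to the point x, -y, -z); pixel columns grow to the right and rows downward; lengths in m; the calibration is good to about 2 mm. A picture is of the moment at which its call begins: read the wrist's pose just before it. calibration takes no time and is no camera call.
- bot.hand_in(): hands the job in; it is judged then, once.
Trained networks look in the newest picture that a camera, given by its name, has taken for a name from the list of things; names that differ only in an ending like _2 or _b are one class to them, and where a whole thing is asked for, a point or a joint stands for the part that bears it (a point fixed in the world has none). Each returns a list of dicts, best first, with "p" (0 to 1); they miss things now and then, are a little off and sometimes report something else, mostly with a low value. They report only what shows in the picture. A call takes as long as a camera call.
- bot.recognise(camera, target): "bbox" ([left, top, right, bottom] in pixels, round what is visible of it).
- bot.silhouettes(camera, target): "mask" (400x640 bool, what is visible of it) and "bbox" ([left, top, right, bottom] in pixels, round what is visible of it).
The state is a dict: "clock": time; "joint_pos": joint angles; "qd": joint speeds; "tau": joint torques, N m; "ee_pos": TCP position; "ee_rot": TCP orientation; "ft_force": force on the tool from outside, world axes, zero at the start; "ft_torque": the same for the moment, N m; "grip_width": finger opening in m; "grip_force": force on a finger pad.
Only numpy, scipy, OpenCV 4.12 (cv2) and the standard library are available. Lean on these libraries where they do the work, as an engineer would, in place of code of your own. Each camera call takes 0.05 s, during which the arm holds its last target. There are 200 camera calls.

## Working session

There is one attempt and no reset: what is moved stays moved. The work goes in short steps, Python scripts to look and compute and a tool call to move; the robot and the scene stay as the last step left them, time stands still between calls to the robot, and variables do not carry over. Pictures are saved under pics/ and viewed, at most 14 in all, crops included, and the job is handed in when it is done.

Besides the shell and the picture viewer there is one more tool, called as a command line: name --pt "numbers of a row" for each row, then --argument value for the rest. play_rows: Moves the arm, as the interface text tells. Its arguments: {"type":"object","properties":{"motion":{"type":"array","items":{"type":"array","items":{"type":"number"}}},"fingers":{"type":"number"}},"required":["motion"]}

```bash
mkdir -p pics; python3 - <<'E'
from bench import bot
import cv2,numpy as np
print(bot.get_state())
for c in("top","side"):
    p,d=bot.camera(c);cv2.imwrite(f"pics/{c}0.png",p);k=bot.calibration(c);print(c,k)
    np.savez(f"{c}0.npz",p=p,d=d)
E
```

```text
{'clock': 0.0, 'joint_pos': array([ 1.2094724 ,  0.61591853, -0.0126205 ,  1.42492021,  0.00808363,
        1.10338012, -0.04040122]), 'qd': array([ 0.00257316,  0.00027852, -0.00044774, -0.00160062, -0.00076037,
       -0.00029295, -0.00016552]), 'tau': array([ 1.95218263e-04, -4.69222069e+01,  2.59297667e-01, -1.71035278e+01,
        9.93673573e-03,  9.64936218e-03,  2.77913884e-06]), 'ee_pos': array([ 0.21335427, -0.61317318,  0.23013151]), 'ee_rot': array([-3.13901623e+00,  2.03559749e-05,  3.34885388e-01]), 'ft_force': array([-0.03857684, -0.0683471 ,  0.39331174]), 'ft_torque': array([ 0.00982325, -0.00032591, -0.05623026]), 'grip_force': 0.0, 'grip_width': 0.08551259791519507}
top {'intrinsics': array([[518.29370444,   0.        , 318.3429908 ],
       [  0.        , 518.29370444, 200.27408056],
       [  0.        ,   0.        ,   1.        ]]), 'dist_coeffs': array([-0.13654993,  0.        ,  0.        ,  0.        ,  0.        ]), 'extrinsics': array([[ 0.01746185,  0.99664051, -0.0800174 ,  0.38039287],
       [-0.99978579,  0.0165154 , -0.0124747 , -0.15126595],
       [-0.01111127,  0.08021809,  0.9967154 ,  1.38552823],
       [ 0.        ,  0.        ,  0.        ,  1.        ]])}
side {'intrinsics': array([[463.59846917,   0.        , 314.65752298],
       [  0.        , 463.59846917, 199.94386931],
       [  0.        ,   0.        ,   1.        ]]), 'dist_coeffs': array([-0.13341772,  0.        ,  0.        ,  0.        ,  0.        ]), 'extrinsics': array([[-0.89133143,  0.35266415, -0.28487941,  0.14390787],
       [-0.4532147 , -0.67767968,  0.57909126,  0.63910781],
       [ 0.01116773,  0.64527378,  0.76386977,  1.05578644],
       [ 0.        ,  0.        ,  0.        ,  1.        ]])}
```

View pics/top0.png

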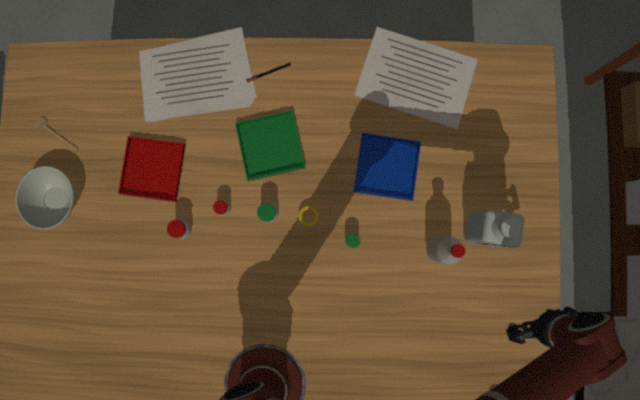

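View pics/side0.png

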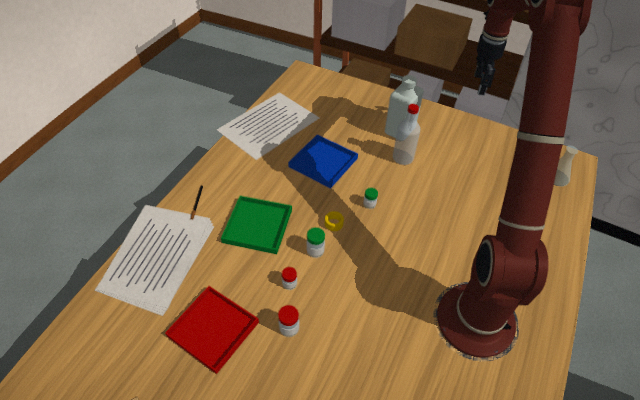

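The top view shows the red tray at (152,168), green at (270,145) and blue at (387,167). The red jars are at (178,229) and (221,207), the green ones at (267,212) and (353,241). The tape is at (309,216), the bottle at (447,250) and the canister at (495,229). The side view agrees.

```bash
cat > h.py <<'E'
from bench import bot
import cv2,numpy as np
def ray(cam,px,z,E=None):
    k=bot.calibration(cam);E=k.get("extrinsics") if E is None else E
    u=cv2.undistortPoints(np.array(px,float).reshape(-1,1,2),k["intrinsics"],k["dist_coeffs"]).reshape(-1,2)
    d=np.c_[u[:,0],-u[:,1],-np.ones(len(u))]@E[:3,:3].T
    return E[:3,3]+d*((z-E[2,3])/d[:,2])[:,None]
def colmask(p,name):
    h,s,v=[x.astype(int) for x in cv2.split(cv2.cvtColor(p,cv2.COLOR_BGR2HSV))]
    m={"red":((h<6)|(h>174))&(s>170)&(v>80),"green":(h>48)&(h<85)&(s>140)&(v>50),"blue":(h>100)&(h<130)&(s>140)&(v>50),"yellow":(h>22)&(h<33)&(s>195)&(v>70)}[name]
    return m.astype(np.uint8)
def blobs(p,name,amin=25):
    n,l,st,c=cv2.connectedComponentsWithStats(colmask(p,name))
    return [(st[i,4],c[i],l==i,st[i]) for i in range(1,n) if st[i,4]>=amin]
E
python3 - <<'E'
from h import *
for cam in("top","side"):
    p=np.load(cam+"0.npz")["p"]
    for n in("red","green","blue","yellow"):
        for a,c,m,st in blobs(p,n):
            if a>900:
                ct=max(cv2.findContours(m.astype(np.uint8),0,2)[0],key=cv2.contourArea).reshape(-1,2)
                w=ray(cam,ct,.022)[:,:2].astype(np.float32)
                r=cv2.minAreaRect(w*1000);print(cam,n,"TRAY",a,r)
            else:
                print(cam,n,a,c.round(1),st[:4],*[(z,ray(cam,c,z)[0,:2].round(4)) for z in(.013,.05,.072)])
E
```

```text
top red TRAY 2987 ((569.4881591796875, 320.80523681640625), (160.0474090576172, 159.4036865234375), 83.1513442993164)
top red 144 [220.  206.7] [214 200  13  14] (0.013, array([0.469 , 0.1286])) (0.05, array([0.4666, 0.121 ])) (0.072, array([0.4652, 0.1165]))
top red 244 [175.6 228.4] [167 220  18  18] (0.013, array([0.4085, 0.2474])) (0.05, array([0.4078, 0.2367])) (0.072, array([0.4073, 0.2303]))
top red 131 [457.9 250.5] [452 245  13  12] (0.013, array([ 0.3627, -0.5074])) (0.05, array([ 0.3632, -0.4978])) (0.072, array([ 0.3635, -0.4921]))
top green TRAY 3340 ((637.23974609375, -1.6021194458007812), (158.91061401367188, 155.4361572265625), 13.424363136291504)
top green 224 [266.1 211.8] [258 204  17  17] (0.013, array([0.4575, 0.0042])) (0.05, array([0.4555, 0.    ])) (0.072, array([ 0.4542, -0.0025]))
top green 127 [352.5 240. ] [347 234  12  13] (0.013, array([ 0.3868, -0.2261])) (0.05, array([ 0.3866, -0.2241])) (0.072, array([ 0.3865, -0.2229]))
top blue TRAY 3408 ((584.030517578125, -314.968017578125), (155.93190002441406, 157.70843505859375), 82.34577941894531)
top yellow 5
[... 838 characters left out ...]
]))
side green 127 [370.9 193.5] [365 188  13  12] (0.013, array([ 0.395 , -0.2517])) (0.05, array([ 0.3861, -0.2201])) (0.072, array([ 0.3808, -0.2013]))
side green TRAY 2817 ((634.7948608398438, 5.969696044921875), (164.26419067382812, 170.60643005371094), 14.02249526977539)
side green 242 [315.5 235.6] [307 228  18  17] (0.013, array([ 0.4721, -0.0374])) (0.05, array([ 0.4605, -0.0134])) (0.072, array([0.4535, 0.0009]))
side blue TRAY 2036 ((581.3199462890625, -305.3512878417969), (172.7191619873047, 167.06138610839844), 82.31790924072266)
side yellow 260 [333.7 220.8] [325 212  19  19] (0.013, array([ 0.4497, -0.1073])) (0.05, array([ 0.4389, -0.0808])) (0.072, array([ 0.4324, -0.0651]))
```

play_rows --pt "0 0 4 0" --pt "0 0 4 0" --pt "0 0 3 0" --pt "2.1 4.3 0 0" --pt "2.1 4.3 0 0" --pt "2.1 4.3 0 0" --pt "2.1 4.3 0 0" --pt "2.1 4.3 0 0" --pt "2.1 4.3 0 0" --pt "2.1 4.3 0 0" --pt "2.1 4.3 0 0" --pt "2.1 4.3 0 -0.09" --pt "2.1 4.3 0 -0.09" --pt "2.1 4.3 0 -0.09" --pt "2.1 4.3 0 -0.09" --pt "0 0 0 -0.09" --pt "0 0 0 0" --fingers 8.5

```text
clock: 2.22
ee_pos: [0.4653, -0.0975, 0.3408]
ee_rot: [3.141, 0.001, -0.113]
ft_force: [-0.1, 0.2, -0.1]
grip_width: 0.0853
grip_force: 0.0
```

```bash
cat >> h.py <<'E'
from scipy.spatial.transform import Rotation as Ro
def wrist():
    s=bot.get_state();T=np.eye(4);T[:3,:3]=Ro.from_euler("xyz",s["ee_rot"]).as_matrix();T[:3,3]=s["ee_pos"]
    p,d=bot.camera("wrist");return p,d,T@bot.calibration("wrist")["T_tool_cam"]
E
python3 - <<'E'
from h import *
p,d,E=wrist();cv2.imwrite("pics/w1.png",p);print(E.round(3))
for n in("red","green","yellow"):
    for a,c,m,st in blobs(p,n,150): print(n,a,c.round(1),st[:4],*[(z,ray("wrist",c,z,E)[0,:2].round(4)) for z in(.022,.05,.074)])
E
```

```text
[[-0.113  0.949  0.293  0.54 ]
 [-0.994 -0.108 -0.033 -0.106]
 [-0.    -0.295  0.956  0.483]
 [ 0.     0.     0.     1.   ]]
red 7594 [ 31.8 115.9] [  0  52  76 123] (0.022, array([0.5655, 0.2777])) (0.05, array([0.564 , 0.2544])) (0.074, array([0.5626, 0.2344]))
red 682 [149.6 177.8] [135 164  32  29] (0.022, array([0.4625, 0.1344])) (0.05, array([0.4672, 0.1198])) (0.074, array([0.4712, 0.1072]))
red 964 [ 74.3 235.6] [ 56 218  41  35] (0.022, array([0.3916, 0.2704])) (0.05, array([0.4006, 0.2475])) (0.074, array([0.4083, 0.228 ]))
green 12160 [227.1  44.5] [145   0 164 111] (0.022, array([ 0.615 , -0.0021])) (0.05, array([ 0.6104, -0.0084])) (0.074, array([ 0.6065, -0.0138]))
green 1222 [241.7 179.3] [222 160  40  40] (0.022, array([0.4457, 0.0088])) (0.05, array([0.4514, 0.0018])) (0.074, array([ 0.4563, -0.0042]))
green 666 [422. 207.] [407 193  31  29] (0.022, array([ 0.3788, -0.2322])) (0.05, array([ 0.3886, -0.2246])) (0.074, array([ 0.397, -0.218]))
yellow 743 [328.3 165.6] [309 145  40  41] (0.022, array([ 0.451 , -0.1093])) (0.05, array([ 0.4564, -0.1091])) (0.074, array([ 0.461 , -0.1089]))
```

View pics/w1.png

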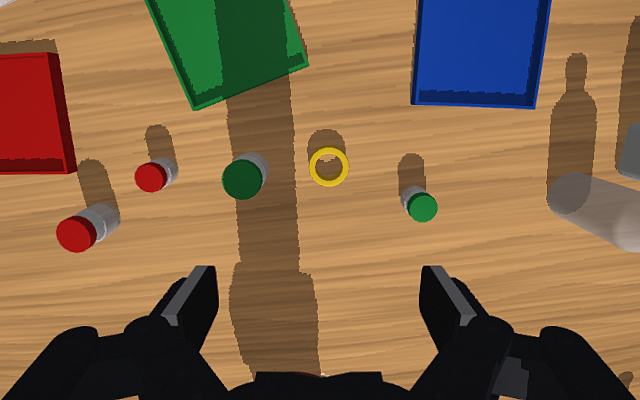

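The wrist view shows the two red jars at (150,178) and (74,236), the green ones at (242,179) and (422,207), and the tape at (328,166). The positions agree with the top camera to within about 3 mm. Next is the tall red jar.

play_rows --pt "-0.72 4.08 0 0" --pt "-0.72 4.08 0 0" --pt "-0.72 4.08 0 0" --pt "-0.72 4.08 0 0" --pt "-0.72 4.08 0 0" --pt "-0.72 4.08 -3 0" --pt "-0.72 4.08 -3 0" --pt "-0.72 4.08 -3 0" --pt "0 0 -4 0" --pt "0 0 -4 0" --pt "0 0 -3 0" --pt "0 0 0 0" --pt "0 0 0 0"

```text
clock: 3.9
ee_pos: [0.4089, 0.2285, 0.1423]
ee_rot: [-3.14, -0.002, -0.116]
ft_force: [0.5, 0.6, 0.6]
grip_width: 0.0852
grip_force: 0.0
```

```bash
python3 - <<'E'
from h import *
p,d,E=wrist();cv2.imwrite("pics/w2.png",p);print(bot.get_state()["ee_pos"])
for a,c,m,st in blobs(p,"red",150): print(a,c.round(1),st[:4],*[(z,ray("wrist",c,z,E)[0,:2].round(4)) for z in(.05,.074)])
E
```

```text
[0.40910598 0.22877542 0.14262565]
21785 [172.2  52.2] [ 50   0 229 108] (0.05, array([0.5225, 0.3083])) (0.074, array([0.5185, 0.2992]))
2706 [472.5 106.1] [440  76  63  60] (0.05, array([0.4673, 0.1203])) (0.074, array([0.4689, 0.1304]))
4162 [316.9 219.1] [280 182  75  74] (0.05, array([0.4014, 0.2305])) (0.074, array([0.4097, 0.2294]))
```

View pics/w2.png

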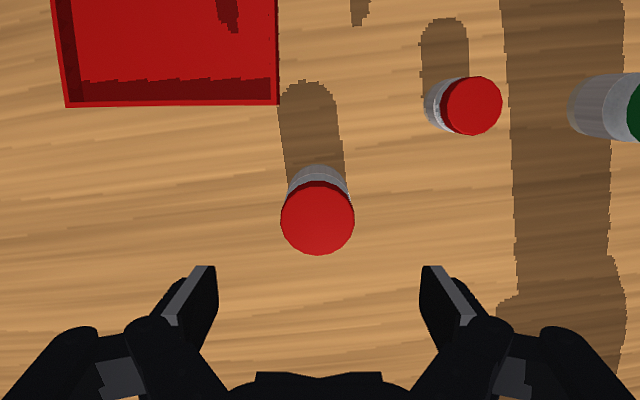

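The wrist view shows the tall red jar's lid at (317,219), centred between the fingers to within 1 mm. I'll go down and grip.

play_rows --pt "0 0 -3 0" --pt "0 0 -3 0" --pt "0 0 -2 0" --pt "0 0 -2 0" --pt "0 0 -1 0" --pt "0 0 -1 0" --pt "0 0 0 0"

```text
clock: 4.82
ee_pos: [0.4081, 0.2286, 0.0213]
ee_rot: [-3.142, -0.0, -0.115]
ft_force: [0.2, -0.6, -0.1]
grip_width: 0.0854
grip_force: 0.0
```

play_rows --pt "0 0 0 0" --pt "0 0 0 0" --pt "0 0 0 0" --pt "0 0 0 0" --pt "0 0 0 0" --pt "0 0 0 0" --pt "0 0 0 0" --pt "0 0 0 0" --fingers 4.2

```text
clock: 5.82
ee_pos: [0.4084, 0.2288, 0.022]
ee_rot: [-3.141, -0.001, -0.115]
ft_force: [0.2, 0.8, 6.4]
grip_width: 0.0467
grip_force: 61.1
```

play_rows --pt "0 0 0.5 0" --pt "0 0 1 0" --pt "0 0 2 0" --pt "0 0 2 0" --pt "0 0 1.5 0" --pt "1.7 0.75 0 0" --pt "3 1.4 0 0" --pt "3 1.4 0 0" --pt "3 1.4 0 0" --pt "3 1.4 0 0" --pt "3 1.4 0 0" --pt "2 0.8 0 0" --pt "1 0.4 0 0" --pt "0 0 0 0" --pt "0 0 0 0"

```text
clock: 7.7
ee_pos: [0.6039, 0.3176, 0.0912]
ee_rot: [3.141, 0.001, -0.115]
ft_force: [0.3, 0.0, -1.1]
grip_width: 0.0468
grip_force: 61.7
```

```bash
python3 - <<'E'
from h import *
p,d,E=wrist();cv2.imwrite("pics/w3.png",p)
E
```

```text
(no output)
```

View pics/w3.png

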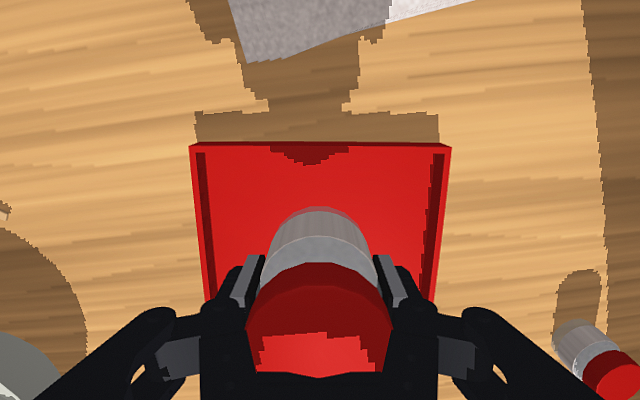

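The wrist view shows the jar held upright over the red tray, with the tray spanning columns 190–450 and the jar centred near column 320. I'll lower it slowly.

play_rows --pt "0 0 -1.5 0" --pt "0 0 -1.5 0" --pt "0 0 -1.3 0" --pt "0 0 -0.9 0" --pt "0 0 -0.5 0" --pt "0 0 -0.3 0" --pt "0 0 -0.2 0" --pt "0 0 -0.1 0" --pt "0 0 0 0"

```text
clock: 8.88
ee_pos: [0.6051, 0.3181, 0.0285]
ee_rot: [-3.141, -0.0, -0.115]
ft_force: [0.5, 0.4, -1.5]
grip_width: 0.0466
grip_force: 61.7
```

play_rows --pt "0 0 -0.1 0" --pt "0 0 -0.05 0" --pt "0 0 0 0"

```text
clock: 9.25
ee_pos: [0.605, 0.318, 0.0268]
ee_rot: [-3.142, 0.0, -0.115]
ft_force: [0.7, -0.3, -1.8]
grip_width: 0.0469
grip_force: 61.7
```

play_rows --pt "0 0 -0.05 0" --pt "0 0 -0.05 0" --pt "0 0 0 0"

```text
clock: 9.62
ee_pos: [0.605, 0.3181, 0.0262]
ee_rot: [-3.142, -0.0, -0.115]
ft_force: [-0.6, -1.2, 1.3]
grip_width: 0.0469
grip_force: 61.7
```

play_rows --pt "0 0 -0.05 0" --pt "0 0 0 0"

```text
clock: 9.88
ee_pos: [0.605, 0.3181, 0.0261]
ee_rot: [-3.142, -0.0, -0.115]
ft_force: [-1.8, -1.7, 5.7]
grip_width: 0.047
grip_force: 61.6
```

play_rows --pt "0 0 0 0" --pt "0 0 0 0" --pt "0 0 0 0" --pt "0 0 0 0" --pt "0 0 0 0" --fingers 6.8

```text
clock: 10.5
ee_pos: [0.605, 0.318, 0.0252]
ee_rot: [-3.142, -0.0, -0.115]
ft_force: [0.7, 0.3, -0.8]
grip_width: 0.0679
grip_force: 0.0
```

play_rows --pt "0 0 1 0" --pt "0 0 2 0" --pt "0 0 4 0" --pt "0 0 4 0" --pt "-2.3 -3.3 0 0" --pt "-2.3 -3.3 0 0" --pt "-2.3 -3.3 0 0" --pt "-2.3 -3.3 0 0" --pt "-2.3 -3.3 0 0" --pt "-2.3 -3.3 0 0" --pt "0 0 -2 0" --pt "0 0 -1 0" --pt "0 0 0 0" --pt "0 0 0 0"

```text
clock: 12.25
ee_pos: [0.4677, 0.1208, 0.1059]
ee_rot: [-3.141, -0.001, -0.114]
ft_force: [0.5, -0.4, -0.0]
grip_width: 0.0678
grip_force: 0.0
```

```bash
python3 - <<'E'
from h import *
p,d,E=wrist();cv2.imwrite("pics/w4.png",p);print(bot.get_state()["ee_pos"])
for a,c,m,st in blobs(p,"red",150): print(a,c.round(1),st[:4],*[(z,ray("wrist",c,z,E)[0,:2].round(4)) for z in(.053,)])
p,d=bot.camera("top");cv2.imwrite("pics/t4.png",cv2.resize(p[120:280,90:330],None,fx=3,fy=3))
E
```

```text
[0.46762375 0.12073944 0.10586644]
25178 [ 69.9 115.8] [  0   0 145 213] (0.053, array([0.5502, 0.2517]))
3124 [319.4 225.3] [288 193  63  65] (0.053, array([0.4698, 0.12  ]))
```

View pics/t4.png

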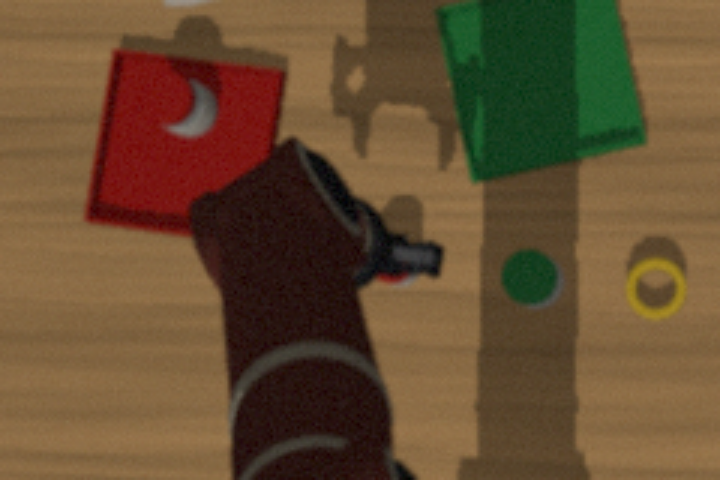

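The top crop shows the tall red jar standing in the far half of the red tray at (190,105), and the gripper over the small red jar.

play_rows --pt "0.1 0 -2.5 0" --pt "0 0 -2.5 0" --pt "0 0 -2 0" --pt "0 0 -1.3 0" --pt "0 0 -1 0" --pt "0 0 0 0"

```text
clock: 13.1
ee_pos: [0.4678, 0.1201, 0.012]
ee_rot: [3.141, 0.001, -0.115]
ft_force: [-0.5, -0.2, 0.5]
grip_width: 0.0679
grip_force: 0.0
```

play_rows --pt "0 0 0 0" --pt "0 0 0 0" --pt "0 0 0 0" --pt "0 0 0 0" --pt "0 0 0 0" --pt "0 0 0 0" --pt "0 0 0 0" --fingers 3.2

```text
clock: 13.98
ee_pos: [0.4686, 0.1202, 0.0131]
ee_rot: [-3.141, -0.002, -0.115]
ft_force: [0.3, 0.3, 5.7]
grip_width: 0.0374
grip_force: 59.8
```

play_rows --pt "0 0 0.5 0" --pt "0 0 1 0" --pt "0 0 2 0" --pt "0 0 2 0" --pt "0 0 1.5 0" --pt "0.6 1.9 0 0" --pt "1.1 3.7 0 0" --pt "1.1 3.7 0 0" --pt "1.1 3.7 0 0" --pt "1.1 3.7 0 0" --pt "0.8 2.6 0 0" --pt "0.45 1.4 0 0" --pt "0 0 0 0" --pt "0 0 0 0"

```text
clock: 15.72
ee_pos: [0.5303, 0.3253, 0.0818]
ee_rot: [3.139, 0.001, -0.116]
ft_force: [0.3, -0.3, -1.0]
grip_width: 0.0364
grip_force: 60.1
```

play_rows --pt "0 0 -1.5 0" --pt "0 0 -1.5 0" --pt "0 0 -1.3 0" --pt "0 0 -0.9 0" --pt "0 0 -0.5 0" --pt "0 0 -0.3 0" --pt "0 0 -0.2 0" --pt "0 0 -0.1 0" --pt "0 0 0 0"

```text
clock: 16.85
ee_pos: [0.5306, 0.3271, 0.0195]
ee_rot: [-3.141, -0.0, -0.115]
ft_force: [-0.7, 0.6, -1.5]
grip_width: 0.0366
grip_force: 60.1
```

play_rows --pt "0 0 -0.1 0" --pt "0 0 -0.05 0" --pt "0 0 -0.05 0" --pt "0 0 0 0"

```text
clock: 17.35
ee_pos: [0.5305, 0.327, 0.0173]
ee_rot: [-3.142, -0.0, -0.115]
ft_force: [-0.6, -0.8, -0.7]
grip_width: 0.0368
grip_force: 60.1
```

play_rows --pt "0 0 -0.05 0" --pt "0 0 0 0"

```text
clock: 17.6
ee_pos: [0.5305, 0.3271, 0.0172]
ee_rot: [-3.142, -0.0, -0.115]
ft_force: [-0.4, -0.2, 2.1]
grip_width: 0.0367
grip_force: 60.1
```

play_rows --pt "0 0 0 0" --pt "0 0 0 0" --pt "0 0 0 0" --pt "0 0 0 0" --pt "0 0 0 0" --fingers 6.0

```text
clock: 18.23
ee_pos: [0.5305, 0.327, 0.0168]
ee_rot: [-3.142, -0.0, -0.115]
ft_force: [0.9, 0.7, -0.4]
grip_width: 0.0597
grip_force: 0.0
```

play_rows --pt "0 0 1 0" --pt "0 0 2 0" --pt "0 0 4 0" --pt "0 0 4.5 0" --pt "0 0 1.5 0" --pt "-0.95 -4.13 0 0" --pt "-0.93 -4.13 0 0.07" --pt "-0.93 -4.13 0 0.07" --pt "-0.93 -4.13 0 0.07" --pt "-0.93 -4.13 0 0.07" --pt "-0.93 -4.13 0 0.07" --pt "-0.93 -4.13 0 0" --pt "-0.93 -4.13 0 0" --pt "0 0 0 0" --pt "0 0 0 0" --fingers 8.0

```text
clock: 20.1
ee_pos: [0.4561, -0.0028, 0.1472]
ee_rot: [-3.141, -0.001, 0.235]
ft_force: [0.4, 0.4, -0.5]
grip_width: 0.0797
grip_force: 0.0
```

```bash
python3 - <<'E'
from h import *
p,d,E=wrist();cv2.imwrite("pics/w5.png",p);print(bot.get_state()["ee_pos"])
for n in("green","yellow"):
  for a,c,m,st in blobs(p,n,150): print(n,a,c.round(1),st[:4],*[(z,ray("wrist",c,z,E)[0,:2].round(4)) for z in(.024,.053,.075)])
  if n=="green":
    for a,c,m,st in blobs(p,n,8000):
      ct=max(cv2.findContours(m.astype(np.uint8),0,2)[0],key=cv2.contourArea).reshape(-1,2)
      print("TRAY",cv2.minAreaRect((ray("wrist",ct,.022,E)[:,:2]*1000).astype(np.float32)))
p,d=bot.camera("top");cv2.imwrite("pics/t5.png",cv2.resize(p[120:280,90:330],None,fx=3,fy=3))
E
```

```text
[ 0.45625209 -0.00214451  0.14712783]
green 14933 [377.3  32.8] [264   0 228  68] (0.024, array([ 0.5815, -0.0152])) (0.053, array([ 0.5757, -0.0119])) (0.075, array([ 0.5714, -0.0095]))
green 4122 [318.3 216.1] [282 180  73  73] (0.024, array([ 0.4404, -0.0065])) (0.053, array([ 0.4501, -0.0042])) (0.075, array([ 0.4574, -0.0024]))
green 334 [558.  323.1] [533 314  44  26] (0.024, array([ 0.3901, -0.2462])) (0.053, array([ 0.4052, -0.2177])) (0.075, array([ 0.4167, -0.1961]))
TRAY ((581.6702880859375, -15.976585388183594), (45.408355712890625, 159.6529541015625), 14.204488754272461)
yellow 2409 [441.  229.2] [405 195  70  68] (0.024, array([ 0.4526, -0.1064])) (0.053, array([ 0.461 , -0.0932])) (0.075, array([ 0.4673, -0.0832]))
```

View pics/t5.png

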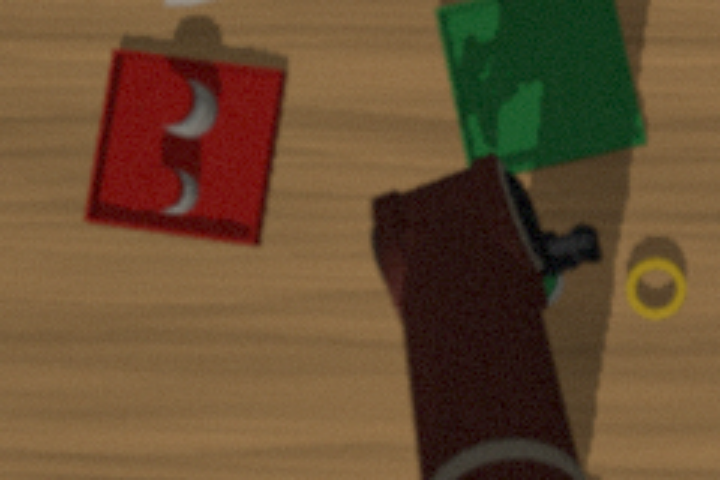

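The top crop shows both red jars standing in the red tray at about (195,105) and (185,190). The gripper is over the tall green jar.

play_rows --pt "0.1 0 -3 0" --pt "0 0 -3 0" --pt "0 0 -2.5 0" --pt "0 0 -2 0" --pt "0 0 -1 0" --pt "0 0 -1 0" --pt "0 0 0 0"

```text
clock: 21.08
ee_pos: [0.4569, -0.003, 0.0216]
ee_rot: [-3.141, 0.0, 0.236]
ft_force: [0.9, 0.7, 0.2]
grip_width: 0.0801
grip_force: 0.0
```

play_rows --pt "0 0 0 0" --pt "0 0 0 0" --pt "0 0 0 0" --pt "0 0 0 0" --pt "0 0 0 0" --pt "0 0 0 0" --pt "0 0 0 0" --pt "0 0 0 0" --fingers 4.2

```text
clock: 22.08
ee_pos: [0.4573, -0.0033, 0.0226]
ee_rot: [3.141, -0.001, 0.235]
ft_force: [-0.9, 0.2, 6.5]
grip_width: 0.0472
grip_force: 60.8
```

play_rows --pt "0 0 0.5 0" --pt "0 0 1 0" --pt "0 0 2 0" --pt "0 0 2 0" --pt "0 0 1.5 0" --pt "1.7 0.1 0 0" --pt "3.3 0.15 0 0" --pt "3.3 0.15 0 0" --pt "3.3 0.15 0 0" --pt "3.3 0.15 0 0" --pt "3.3 0.15 0 0" --pt "2.2 0.1 0 0" --pt "1.1 0 0 0" --pt "0 0 0 0" --pt "0 0 0 0"

```text
clock: 23.95
ee_pos: [0.6707, 0.006, 0.0917]
ee_rot: [-3.141, 0.002, 0.235]
ft_force: [0.0, 0.5, -1.8]
grip_width: 0.0472
grip_force: 61.4
```

play_rows --pt "0 0 -1.5 0" --pt "0 0 -1.5 0" --pt "0 0 -1.3 0" --pt "0 0 -0.9 0" --pt "0 0 -0.5 0" --pt "0 0 -0.3 0" --pt "0 0 -0.2 0" --pt "0 0 -0.1 0" --pt "0 0 0 0"

```text
clock: 25.08
ee_pos: [0.672, 0.0061, 0.029]
ee_rot: [3.142, -0.0, 0.235]
ft_force: [-0.9, -0.2, -2.4]
grip_width: 0.0467
grip_force: 61.4
```

Contact should come at about 0.0265.

play_rows --pt "0 0 -0.1 0" --pt "0 0 -0.05 0" --pt "0 0 -0.05 0" --pt "0 0 0 0"

```text
clock: 25.58
ee_pos: [0.6719, 0.0061, 0.0268]
ee_rot: [-3.142, -0.0, 0.235]
ft_force: [0.1, -0.3, -1.3]
grip_width: 0.0469
grip_force: 61.4
```

play_rows --pt "0 0 -0.05 0" --pt "0 0 0 0"

```text
clock: 25.82
ee_pos: [0.6719, 0.0061, 0.0267]
ee_rot: [3.141, -0.0, 0.235]
ft_force: [-1.0, 1.0, 1.4]
grip_width: 0.0464
grip_force: 61.3
```

play_rows --pt "0 0 0 0" --pt "0 0 0 0" --pt "0 0 0 0" --pt "0 0 0 0" --pt "0 0 0 0" --fingers 6.8

```text
clock: 26.45
ee_pos: [0.6719, 0.0061, 0.0263]
ee_rot: [-3.142, -0.0, 0.235]
ft_force: [0.5, -0.1, -0.5]
grip_width: 0.0675
grip_force: 0.0
```

play_rows --pt "0 0 1 0" --pt "0 0 2 0" --pt "0 0 4 0" --pt "0 0 4.5 0" --pt "-3.2 -2.55 0 0" --pt "-3.2 -2.55 0 0" --pt "-3.2 -2.55 0 0" --pt "-3.2 -2.55 0 0" --pt "-3.2 -2.55 0 0" --pt "-3.2 -2.55 0 0" --pt "-3.2 -2.55 0 0" --pt "-3.1 -2.55 -2 0" --pt "-3 -2.55 -1 0" --pt "0 0 0 0" --pt "0 0 0 0"

```text
clock: 28.32
ee_pos: [0.3884, -0.2234, 0.1125]
ee_rot: [3.14, -0.003, 0.235]
ft_force: [0.4, -0.9, 0.1]
grip_width: 0.0679
grip_force: 0.0
```

```bash
python3 - <<'E'
from h import *
p,d,E=wrist();cv2.imwrite("pics/w6.png",p);print(bot.get_state()["ee_pos"])
for n in("green","yellow"):
  for a,c,m,st in blobs(p,n,150): print(n,a,c.round(1),st[:4],*[(z,ray("wrist",c,z,E)[0,:2].round(4)) for z in(.024,.053,.075)])
p,d=bot.camera("top");cv2.imwrite("pics/t6.png",cv2.resize(p[90:270,200:470],None,fx=2.9,fy=2.9))
E
```

```text
[ 0.38871662 -0.22296978  0.11245867]
green 2874 [320.5 223.9] [291 193  60  62] (0.024, array([ 0.3792, -0.2273])) (0.053, array([ 0.3895, -0.2246])) (0.075, array([ 0.3972, -0.2226]))
yellow 3288 [170.1  80. ] [125  36  92  87] (0.024, array([ 0.4509, -0.1122])) (0.053, array([ 0.4521, -0.124 ])) (0.075, array([ 0.4531, -0.1329]))
```

View pics/t6.png

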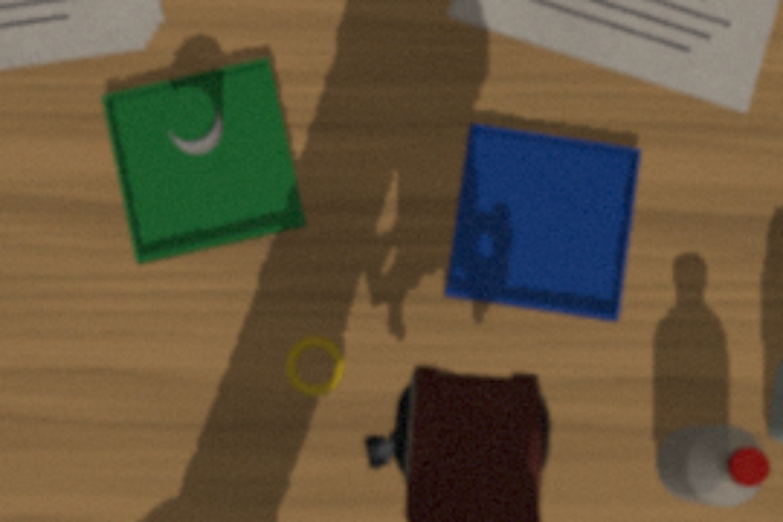

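The top crop shows the tall green jar standing in the far half of the green tray at (195,120) and the tape at (315,366). The wrist view has the small green jar within 1–2 mm of the TCP.

play_rows --pt "0 -0.1 -2.5 0" --pt "0 0 -2.5 0" --pt "0 0 -2 0" --pt "0 0 -1.5 0" --pt "0 0 -0.9 0" --pt "0 0 -0.5 0" --pt "0 0 0 0"

```text
clock: 29.3
ee_pos: [0.3873, -0.2242, 0.0124]
ee_rot: [3.141, -0.0, 0.235]
ft_force: [-0.4, 0.3, 0.4]
grip_width: 0.0683
grip_force: 0.0
```

play_rows --pt "0 0 0 0" --pt "0 0 0 0" --pt "0 0 0 0" --pt "0 0 0 0" --pt "0 0 0 0" --pt "0 0 0 0" --pt "0 0 0 0" --fingers 3.2

```text
clock: 30.18
ee_pos: [0.3872, -0.2246, 0.0129]
ee_rot: [3.141, -0.001, 0.235]
ft_force: [-0.7, -0.1, 6.1]
grip_width: 0.0367
grip_force: 59.7
```

play_rows --pt "0 0 0.5 0" --pt "0 0 1 0" --pt "0 0 2 0" --pt "0 0 2 0" --pt "0 0 1.5 0" --pt "1.3 1.3 0 0" --pt "2.5 2.5 0 0" --pt "2.9 2.9 0 0" --pt "2.9 2.9 0 0" --pt "2.9 2.9 0 0" --pt "2.9 2.9 0 0" --pt "2.9 2.9 0 0" --pt "2 2 0 0" --pt "1 1.05 0 0" --pt "0 0 0 0" --pt "0 0 0 0"

```text
clock: 32.17
ee_pos: [0.5987, -0.0127, 0.0821]
ee_rot: [3.141, 0.002, 0.233]
ft_force: [-0.5, 0.6, -1.2]
grip_width: 0.0367
grip_force: 60.1
```

play_rows --pt "0 0 -1.5 0" --pt "0 0 -1.5 0" --pt "0 0 -1.3 0" --pt "0 0 -0.9 0" --pt "0 0 -0.5 0" --pt "0 0 -0.3 0" --pt "0 0 -0.2 0" --pt "0 0 -0.1 0" --pt "0 0 0 0"

```text
clock: 33.3
ee_pos: [0.6, -0.0109, 0.0195]
ee_rot: [3.142, -0.0, 0.235]
ft_force: [-0.3, -0.8, -1.0]
grip_width: 0.0371
grip_force: 60.1
```

play_rows --pt "0 0 -0.1 0" --pt "0 0 -0.05 0" --pt "0 0 -0.05 0" --pt "0 0 0 0"

```text
clock: 33.8
ee_pos: [0.5998, -0.0109, 0.0172]
ee_rot: [-3.142, 0.0, 0.235]
ft_force: [-1.0, 0.6, -0.7]
grip_width: 0.037
grip_force: 60.1
```

play_rows --pt "0 0 -0.05 0" --pt "0 0 0 0"

```text
clock: 34.05
ee_pos: [0.5999, -0.0109, 0.0171]
ee_rot: [3.142, -0.0, 0.235]
ft_force: [-0.6, 0.3, 0.6]
grip_width: 0.0366
grip_force: 60.0
```

play_rows --pt "0 0 -0.02 0" --pt "0 0 0 0"

```text
clock: 34.3
ee_pos: [0.5999, -0.0109, 0.017]
ee_rot: [3.141, -0.0, 0.235]
ft_force: [-0.5, -0.2, 3.7]
grip_width: 0.0368
grip_force: 60.0
```

play_rows --pt "0 0 0 0" --pt "0 0 0 0" --pt "0 0 0 0" --pt "0 0 0 0" --pt "0 0 0 0" --fingers 6.0

```text
clock: 34.92
ee_pos: [0.5999, -0.0109, 0.0165]
ee_rot: [-3.142, -0.0, 0.235]
ft_force: [0.3, -1.2, -0.1]
grip_width: 0.0604
grip_force: 0.0
```

play_rows --pt "0 0 1 0" --pt "0 0 2 0" --pt "0 0 4 0" --pt "0 0 4 0" --pt "-2.5 -1.65 0 0" --pt "-2.5 -1.65 0 -0.09" --pt "-2.5 -1.65 0 -0.09" --pt "-2.5 -1.65 0 -0.09" --pt "-2.5 -1.65 0 -0.1" --pt "-2.4 -1.6 -2 0" --pt "0 0 -1 0" --pt "0 0 0 0" --pt "0 0 0 0" --fingers 8.0

```text
clock: 36.55
ee_pos: [0.4525, -0.1086, 0.0972]
ee_rot: [-3.141, -0.002, -0.134]
ft_force: [-0.1, -0.6, 0.5]
grip_width: 0.0798
grip_force: 0.0
```

```bash
python3 - <<'E'
from h import *
p,d,E=wrist();cv2.imwrite("pics/w7.png",p);print(bot.get_state()["ee_pos"])
for n in("yellow",):
  for a,c,m,st in blobs(p,n,150):
    print(n,a,c.round(1),st[:4],*[(z,ray("wrist",c,z,E)[0,:2].round(4)) for z in(.02,.026)])
p,d=bot.camera("top");cv2.imwrite("pics/t7.png",cv2.resize(p[90:270,200:470],None,fx=2.9,fy=2.9))
E
```

```text
[ 0.45233987 -0.10864366  0.09716434]
yellow 3243 [320.8 218. ] [280 175  81  84] (0.02, array([ 0.4507, -0.1099])) (0.026, array([ 0.4527, -0.1102]))
```

View pics/w7.png

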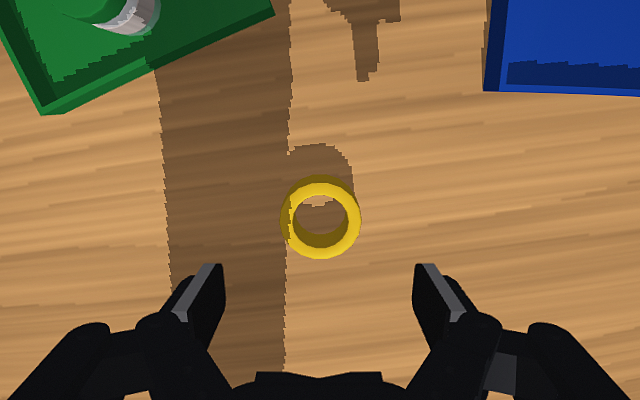

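View pics/t7.png

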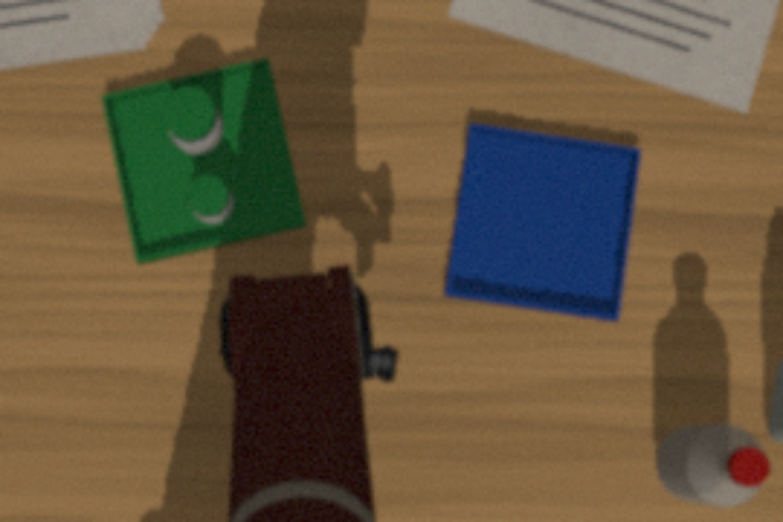

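Both green jars stand in the green tray, at (195,115) and (213,198) in the top crop. The tape ring at (321,218) in the wrist view is centred between the fingers.

play_rows --pt "-0.1 -0.1 -2.5 0" --pt "0 0 -2.5 0" --pt "0 0 -2 0" --pt "0 0 -1.2 0" --pt "0 0 -0.7 0" --pt "0 0 -0.4 0" --pt "0 0 0 0"

```text
clock: 37.52
ee_pos: [0.4501, -0.1104, 0.0038]
ee_rot: [-3.142, -0.0, -0.135]
ft_force: [0.1, -0.3, -0.8]
grip_width: 0.0799
grip_force: 0.0
```

play_rows --pt "0 0 0 0" --pt "0 0 0 0" --pt "0 0 0 0" --pt "0 0 0 0" --pt "0 0 0 0" --pt "0 0 0 0" --pt "0 0 0 0" --fingers 4.6

```text
clock: 38.4
ee_pos: [0.4502, -0.1105, 0.0046]
ee_rot: [3.141, -0.001, -0.136]
ft_force: [-1.2, -0.2, 7.7]
grip_width: 0.0526
grip_force: 61.5
```

Lift the tape, then carry it to the blue tray centre (0.584, -0.314): Δ = (13.4, -20.4) cm.

play_rows --pt "0 0 0.5 0" --pt "0 0 1 0" --pt "0 0 2 0" --pt "0 0 2 0" --pt "0 0 1 0" --pt "0.8 -1.2 0 0" --pt "1.5 -2.3 0 0" --pt "2 -3 0 0" --pt "2 -3 0 0" --pt "2 -3 0 0" --pt "2 -3 0 0" --pt "1.6 -2.5 0 0" --pt "1 -1.6 0 0" --pt "0.5 -0.8 0 0" --pt "0 0 0 0" --pt "0 0 0 0"

```text
clock: 40.4
ee_pos: [0.5835, -0.3133, 0.0683]
ee_rot: [-3.141, 0.001, -0.134]
ft_force: [-0.5, 0.4, 0.5]
grip_width: 0.0525
grip_force: 62.7
```

play_rows --pt "0 0 -1.5 0" --pt "0 0 -1.5 0" --pt "0 0 -1.3 0" --pt "0 0 -0.9 0" --pt "0 0 -0.4 0" --pt "0 0 -0.2 0" --pt "0 0 -0.1 0" --pt "0 0 0 0"

```text
clock: 41.4
ee_pos: [0.5841, -0.3145, 0.0099]
ee_rot: [3.141, -0.001, -0.135]
ft_force: [-0.6, -0.1, -0.4]
grip_width: 0.0521
grip_force: 62.7
```

play_rows --pt "0 0 -0.05 0" --pt "0 0 -0.05 0" --pt "0 0 0 0"

```text
clock: 41.78
ee_pos: [0.584, -0.3145, 0.0088]
ee_rot: [3.141, -0.0, -0.135]
ft_force: [0.1, 0.0, 0.3]
grip_width: 0.0524
grip_force: 62.8
```

play_rows --pt "0 0 -0.05 0" --pt "0 0 0 0"

```text
clock: 42.02
ee_pos: [0.584, -0.3145, 0.0088]
ee_rot: [3.141, -0.0, -0.135]
ft_force: [-1.3, 1.4, 6.3]
grip_width: 0.0522
grip_force: 63.1
```

Contact. I'll release and back off clear.

play_rows --pt "0 0 0 0" --pt "0 0 0 0" --pt "0 0 0 0" --pt "0 0 0 0" --pt "0 0 0 0" --fingers 7.4

```text
clock: 42.65
ee_pos: [0.5839, -0.3143, 0.008]
ee_rot: [-3.141, 0.0, -0.135]
ft_force: [-0.0, 0.0, 0.7]
grip_width: 0.0739
grip_force: 0.0
```

play_rows --pt "0 0 1 0" --pt "0 0 2 0" --pt "0 0 4 0" --pt "0 0 4 0" --pt "0 0 4 0" --pt "0 0 4 0" --pt "-2 3 2 0" --pt "-3 4 2 0" --pt "-3 4 1 0" --pt "-3 4 1 0" --pt "-2 3 0 0" --pt "0 0 0 0" --pt "0 0 0 0"

```text
clock: 44.28
ee_pos: [0.4545, -0.1351, 0.2593]
ee_rot: [3.14, -0.003, -0.136]
ft_force: [0.1, -0.4, 0.9]
grip_width: 0.074
grip_force: 0.0
```

```bash
python3 - <<'E'
from h import *
p,d=bot.camera("top");cv2.imwrite("pics/t8.png",p)
q,d=bot.camera("side");cv2.imwrite("pics/s8.png",q)
for c,im in(("top",p),("side",q)):
  for n in("red","green","yellow"):
    for a,x,m,st in blobs(im,n): print(c,n,a,x.round(1),ray(c,x,.02)[0,:2].round(3))
E
```

```text
top red 2530 [151.9 167.9] [0.57  0.318]
top red 130 [457.9 250.4] [ 0.363 -0.506]
top green 3026 [269.4 145.1] [ 0.636 -0.001]
top yellow 96 [386.4 166.1] [ 0.584 -0.314]
side red 85 [412.8 108.5] [ 0.413 -0.689]
side red 3935 [212.1 328.4] [0.566 0.327]
side green 2445 [257.1 224.7] [0.632 0.009]
side yellow 179 [322.9 159.7] [ 0.583 -0.307]
```

View pics/t8.png

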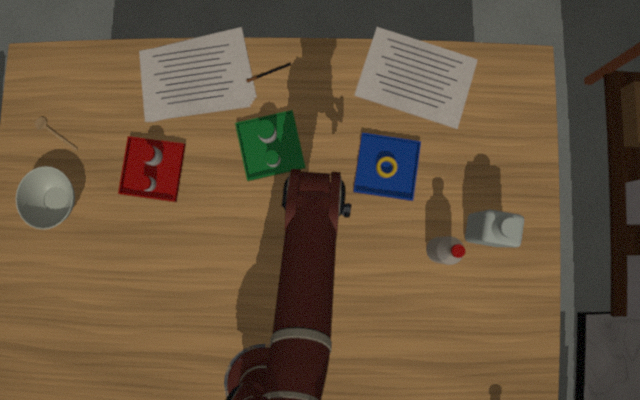

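View pics/s8.png

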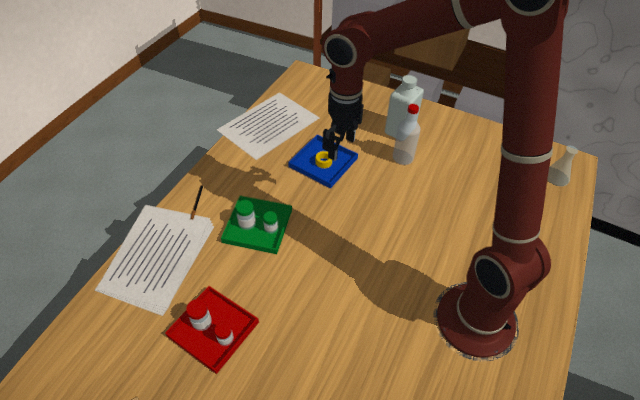

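All four jars stand upright in their trays: red at (200,316) and (224,337), green at (246,213) and (270,222) in the side view. The tape lies flat in the blue tray at (387,167) in the top view. The bottle and canister haven't moved.

```bash
python3 -c "
from bench import bot
print(bot.hand_in())"
```

```text
the job is handed in; nothing more can be done
None
```

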